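# Gather vials in the blue corner of a tote

### The arm

A 7-joint arm with a two-finger parallel gripper is mounted at the origin on a cart in front of the work surface, level with it; the furniture and walls round the work are solid. World frame = base frame: x ahead of the robot, y to its left, z up, the work surface at z = 0. Lengths are in m, angles in rad, forces in N, time in s.
With the tool pointing down it reaches from about 0.4 to 0.85 m from the base axis. Payload 10.4 kg.
Tool frame: the origin (TCP) lies midway between the tips of the shut fingers; the grasp point (between the pads) lies 19 mm behind it; z points along the fingers, x is the direction in which the jaws open and shut, and the axes are right-handed (so a half turn about z gives the same grasp; the last joint's range is limited). The gripper opens to 85 mm and grips with 20 to 120 N. Pads are 22 mm wide; open, the fingers measure 114 mm over their backs; the gripper's body (76 mm by 85 mm) begins 54 mm behind the grasp point. The pads swing forward as they close: fully open they stand 13 mm farther back than shut.
Start: joints at [1.258, 0.332, -0.065, 1.46, 0.022, 1.35, -0.088], TCP at [0.179, -0.599, 0.231] pointing down, gripper open.
Joint ranges: [-2.6, 2.6], [-0.5, 2.12], [-1.47, 1.34], [0.16, 2.42], [-1.27, 4.41], [0.06, 2.06], [-2.6, 2.6]. Speed limits (rad/s): [2.22, 2.22, 2.79, 2.79, 3.14, 3.14, 3.14].

### API

Orientations are given as a unit quaternion [x, y, z, w].
In Python, from workcell import telemetry, eyes, order gives the robot as it stands.
- The arm moves only by the tool servo_tool, never from a script. Its argument "deltas" is a list of rows, each a list of 3 entries, a list of its own where there are three numbers: the shift along the tool's x, y, z in cm, then the turn about the tool's z in rad, then the finger opening in cm, from 0 to 8.54. A call has 1 to 12 rows; each row shifts and turns the pose as measured when the row begins, along the tool's axes as they then stand; what a row does not reach is not made up. A row lasts 1/12 s, in which the tool goes at most 41.7 mm and 7.16 degrees, less where a joint would pass 70% of its speed; a pose out of reach is approached as far as the arm can. A call is refused whole if a number of a shift passes 4.17 or a number of a turn 0.125, either way. A call with a gripper value outside its range is refused whole. The fingers move at their own pace and stop on an object; "force" is the grip in N (left out, the last holds). Time passes only in rows, so rows that do not move let the fingers close. It gives the time, the measured TCP pose, the force and the opening at its end, in the units of the state.
- telemetry.get_obs(): the state, without advancing time (a new reading comes with each control period).
- eyes.camera(name): name is "scene" or "side" or "wrist"; returns (picture, depth): 480x640x3 uint8, blue, green, red; 480x640 float32, m along the optical axis (not along the pixel's ray), 0 where there is no reading.
- eyes.calibration(name): a dict with "fx", "fy", "cx", "cy" (pixels), "rvec" (rotation vector, rad) and "tvec" (3), from world to camera coordinates, as OpenCV has them. Camera axes: x right, y down, z forward; pixel columns grow to the right and rows downward; lengths in m; the calibration is good to about 2 mm. A picture is of the moment at which its call begins: read the wrist's pose just before it. calibration takes no time and is no camera call; for the wrist camera it gives the pose at the moment of the call.
- order.hand_in(): hands the job in, once; it reports no verdict.
The state is a dict: "clock": time; "joint_pos": joint angles; "joint_velocities": joint speeds; "tau": joint torques, N m; "position": TCP position; "ee_rot": TCP orientation; "ft_force": force on the tool from outside, world axes, zero at the start; "torque": the same for the moment, N m; "grip_width": opening from 0.0 (shut) to 1.0 (fully open).
Only numpy, scipy, OpenCV 4.12 (cv2) and the standard library are available. Lean on these libraries where they do the work, as an engineer would, in place of code of your own. Each camera call takes 0.05 s, during which the arm holds its last target. There are 200 camera calls.

### The job

A black vial was left standing on the bench: put it into the white tote with the other three. Then lift the tote by its bar handle and tilt it towards its blue corner, by roughly 30 degrees, until all four vials have slid down onto the blue square. Finish while still holding the tote still and tilted like that in the air, the blue corner lowest and at least 5 cm above the bench, with nothing spilled and everything else left where it stands.

Things in the scene. Friction and masses are not known exactly. Their poses are not given: they have to be found in the camera images.
- tote: white open tote, 220 (x) x 160 (y) mm, walls 45 mm high, 4 mm thick; about 0.4 kg; origin at the centre of its underside, z up; inner floor 6 mm above. Dark bar handle over the middle along y. Blue 100 mm square on the floor in the -x, +y corner. Slick inside (friction about 0.15): vials slide from about 10 degrees and run reliably into the corner at 25 to 35
- tote_handle (a point): middle of the handle bar: 88 mm above the tote's underside over its centre; the bar is 18 mm wide along the tote's x (21 mm over the rubber sleeve), 24 mm high (top at 100 mm), 172 mm long along y; hold it by closing the fingers along the tote's x
- tote_patch (a point): centre of the blue square on the inner floor, at x -56, y +26, z +6 mm from the tote's origin; same axes as the tote. The vials in the tote start off it
- tote_low_corner (a point): outer bottom corner of the tote beside the blue square (x -110, y +80, z 0 mm from the tote's origin)
- stray_vial: black cylindrical vial, 12 mm thick, 22 mm long, 15 g, standing upright on the bench outside the tote; origin at the centre of its underside
- stray_vial_mid (a point): middle of the stray vial
- vial_a: brown vial lying in the tote at the start, cylinder 12 mm thick, 22 mm long, 15 g; origin at the centre of one end face, z along its length
- vial_a_mid (a point): middle of that vial
- vial_b: black vial lying in the tote at the start, cylinder 12 mm thick, 22 mm long, 15 g; origin at the centre of one end face, z along its length
- vial_b_mid (a point): middle of that vial
- vial_c: brown vial standing in the tote at the start, cylinder 12 mm thick, 22 mm long, 15 g; origin at the centre of one end face, z along its length
- vial_c_mid (a point): middle of that vial
- flask_green: round flask of green liquid with a stopper, 72 mm wide, 137 mm high; bystander; origin at the centre of its underside
- tape_teal: roll of teal tape lying flat, 52 mm wide, 19 mm high; bystander; origin at the centre of its underside
- specimen_jar: clear jar of grey contents with a black cap, 56 mm wide, 88 mm high; bystander; origin at the centre of its underside
- beaker_low: low clear glass beaker, 99 mm wide, 43 mm high; bystander; origin at the centre of its underside
- petri: round flat culture dish, 94 mm wide, 15 mm high; bystander; origin at the centre of its underside
- gel_tank: clear tank with a red lid, 128 x 228 x 98 mm, fixed; bystander; origin at the centre of its underside
- tissue_pack: tissue box, 101 x 131 x 151 mm, fixed; bystander; origin at the centre of its underside
- media_bottle: clear bottle with a blue cap, 68 mm wide, 138 mm high, fixed; bystander; origin at the centre of its underside

How it is judged:
On the way, in this order (a step that is already met when the one before it is completed fails the run):
1. the stray vial lies in the tote, let go (x of stray_vial_mid in the frame of tote between -0.106 and 0.106 m and y of stray_vial_mid in the frame of tote between -0.076 and 0.076 m and z of stray_vial_mid in the frame of tote between 0 and 0.045 m and contact force between the fingers and stray_vial below 0.1 N and linear speed of stray_vial below 0.1 m/s), for 0.2 s.
2. the tote is held in the air, tilted to its blue corner, and all four vials lie on the blue square (contact force between the fingers and tote above 1 N and height (world z) of tote_low_corner above 0.03 m and angle between tote's own z axis and vertical between 0.26 and 0.9 rad and angle between tote's own x axis and vertical below 1.471 rad and angle between tote's own y axis and vertical above 1.671 rad and x of vial_a_mid in the frame of tote_patch between -0.055 and 0.055 m and y of vial_a_mid in the frame of tote_patch between -0.055 and 0.055 m and z of vial_a_mid in the frame of tote_patch between -0.005 and 0.045 m and x of vial_b_mid in the frame of tote_patch between -0.055 and 0.055 m and y of vial_b_mid in the frame of tote_patch between -0.055 and 0.055 m and z of vial_b_mid in the frame of tote_patch between -0.005 and 0.045 m and x of vial_c_mid in the frame of tote_patch between -0.055 and 0.055 m and y of vial_c_mid in the frame of tote_patch between -0.055 and 0.055 m and z of vial_c_mid in the frame of tote_patch between -0.005 and 0.045 m and x of stray_vial_mid in the frame of tote_patch between -0.055 and 0.055 m and y of stray_vial_mid in the frame of tote_patch between -0.055 and 0.055 m and z of stray_vial_mid in the frame of tote_patch between -0.005 and 0.045 m), for 0.3 s.
At the end, for the whole second after the job is handed in: Fingers hold the tote (over 1 N), touching no vial; blue corner over 30 mm up; tilt 15 to 51 deg, both sides sloping 5.7 deg or more down to that corner; each vial's middle over the blue square (5 mm slack); tote and vials under 30 mm/s; tote touches no bystander (all of step 2 and linear speed of each of tote, vial_a, vial_b, vial_c, stray_vial below 0.03 m/s and contact force between the fingers and vial_a below 0.1 N and contact force between the fingers and vial_b below 0.1 N and contact force between the fingers and vial_c below 0.1 N and contact force between the fingers and stray_vial below 0.1 N and contact force between tote and flask_green below 0.3 N and contact force between tote and tape_teal below 0.3 N and contact force between tote and specimen_jar below 0.3 N and contact force between tote and beaker_low below 0.3 N and contact force between tote and petri below 0.3 N and contact force between tote and gel_tank below 0.3 N and contact force between tote and tissue_pack below 0.3 N and contact force between tote and media_bottle below 0.3 N); the arm keeps its last pose, push and grip.
It fails at once if a loose bystander is moved by more than 40 mm (distance of any of flask_green, tape_teal, specimen_jar, beaker_low, petri from where it was at the start of the episode above 0.04 m).
It also fails if it takes over 45 s, if anything falls off the work surface, if the arm or the gripper's body presses on something with over 40 N, if the wrist force passes 120 N, or if a joint passes its speed limit or range.

## Working session

There is one attempt and no reset: what is moved stays moved. The work goes in short steps, Python scripts to look and compute and a tool call to move; the robot and the scene stay as the last step left them, time stands still between calls to the robot, and variables do not carry over. Pictures are saved under pics/ and viewed, about 8 in all and at most 12, crops included, and the job is handed in when it is done.

Besides the shell and the picture viewer there is one more tool, called after ">>>" by a JSON object that holds its "fn" and its "kwargs". servo_tool: Moves the arm, as the interface text tells. Its arguments: {"type":"object","properties":{"deltas":{"type":"array"},"force":{"type":"number"}},"required":["deltas"]}

```bash
ls; mkdir -p pics
cat > h.py <<'E'
import numpy as np,cv2
from workcell import telemetry,eyes,order
def cam(n):
    c=eyes.calibration(n);p,d=eyes.camera(n)
    R=cv2.Rodrigues(np.array(c['rvec'],float))[0];t=np.array(c['tvec'],float).ravel()
    return c,R,t,p,d
def cloud(c,R,t,d):
    v,u=np.mgrid[0:480,0:640]
    P=np.stack([(u-c['cx'])/c['fx']*d,(v-c['cy'])/c['fy']*d,d],-1)
    return (P-t)@R
def ray(c,R,t,u,v,z):
    D=R.T@np.array([(u-c['cx'])/c['fx'],(v-c['cy'])/c['fy'],1]);O=-R.T@t
    return O+D*(z-O[2])/D[2]
E
python3 - <<'E'
from h import *
o=telemetry.get_obs();print(o)
for n in ('scene','side'):
    c,R,t,p,d=cam(n);cv2.imwrite(f'pics/{n}0.png',p);np.savez(f'{n}0.npz',R=R,t=t,p=p,d=d,c=[c[k] for k in('fx','fy','cx','cy')]);print(n,-R.T@t)
E
```

```text
pics
{'clock': 0.0, 'joint_pos': array([ 1.25842575,  0.33288063, -0.06467827,  1.46100035,  0.02160179,
        1.34989941, -0.08847277]), 'joint_velocities': array([-0.00090028, -0.0001177 ,  0.00082518,  0.00189056, -0.00099975,
       -0.00043594,  0.00087176]), 'tau': array([-2.53676335e-04, -6.25441718e+01,  4.91785922e-02, -3.91598117e+01,
        1.61671860e-02,  9.90111614e-03, -5.19676291e-05]), 'position': array([ 0.17844798, -0.59856399,  0.23048223]), 'ee_rot': array([ 8.01797903e-01, -5.97594818e-01, -6.21354787e-04, -4.13119173e-04]), 'ft_force': array([0.56508762, 1.06491885, 0.69959941]), 'torque': array([-0.02033697, -0.01002302, -0.0107714 ]), 'grip_width': 0.9966352053762224}
scene [-0.43202205  0.71358647  0.69341939]
side [-0.17287995 -1.36848229  0.68279041]
```

View pics/scene0.png

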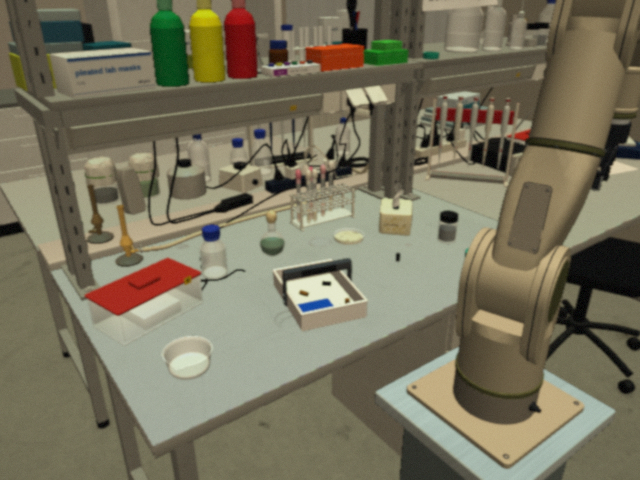

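View pics/side0.png

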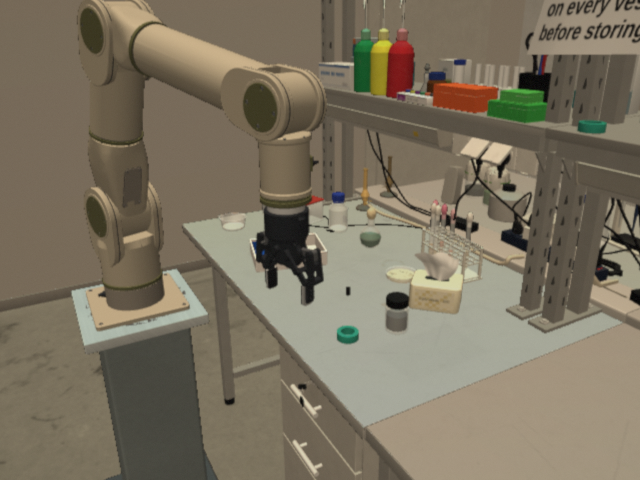

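Run:
```python
from h import *
f=np.load('scene0.npz');R,t,p,d=[f[k] for k in('R','t','p','d')];c=dict(zip(('fx','fy','cx','cy'),f['c']))
W=cloud(c,R,t,d);hsv=cv2.cvtColor(p,cv2.COLOR_BGR2HSV)
def obj(name,m,box):
    x0,y0,x1,y1=box;mm=np.zeros((480,640),bool);mm[y0:y1,x0:x1]=1;m=m&mm&(d>0);w=W[m]
    v,u=np.nonzero(m);print(name,m.sum(),'px',u.mean().round(1),v.mean().round(1),'med',np.median(w,0).round(3),'lo',np.percentile(w,3,0).round(3),'hi',np.percentile(w,97,0).round(3))
    return u,v,w
V=hsv[...,2];S=hsv[...,1];H=hsv[...,0]
u,v,w=obj('stray',V<60,(385,245,412,270))
print('stray base ray mid', ray(c,R,t,u.mean(),v.mean(),.011))
u,v,w=obj('blue',(H>100)&(H<130)&(S>150)&(V>80),(290,285,340,320))
r=np.array([ray(c,R,t,a,b,.006) for a,b in zip(u,v)]);print(cv2.minAreaRect(r[:,:2].astype(np.float32)*1000))
u,v,w=obj('bar',(V<70)&(W[...,2]>.06)&(W[...,2]<.12),(270,250,360,300))
q=cv2.minAreaRect(w[:,:2].astype(np.float32)*1000);print(q,cv2.boxPoints(q))
# tote points z .03-.06
m=(V>120)&(S<60)&(W[...,2]>.035)&(W[...,2]<.05)
u,v,w=obj('rim',m,(265,250,375,335));q=cv2.minAreaRect(w[:,:2].astype(np.float32)*1000);print(q,cv2.boxPoints(q))
b=W[...,:]
for n,bx in dict(tank=(85,255,205,335),beaker=(160,335,215,380),bottle=(200,222,230,280),flask=(258,208,288,256),tissue=(378,195,413,236),jar=(437,208,460,242),petri=(332,226,366,246),shelf=(40,50,410,115)).items():
    obj(n,(W[...,2]>.008),bx)
k=4;cr=cv2.resize(p[225:345,255:415],None,fx=4,fy=4,interpolation=cv2.INTER_CUBIC);cv2.imwrite('pics/crop.png',cr)
```

```text
stray 12 px 397.5 256.5 med [ 0.51  -0.246  0.015] lo [ 0.507 -0.249  0.006] hi [ 0.513 -0.24   0.024]
stray base ray mid [ 0.5161946  -0.25130608  0.011     ]
blue 199 px 314.8 304.9 med [0.454 0.079 0.007] lo [0.437 0.045 0.005] hi [0.471 0.111 0.01 ]
((455.7438049316406, 77.36306762695312), (71.8460693359375, 29.985475540161133), 75.19640350341797)
bar 609 px 316.6 269.8 med [0.467 0.064 0.092] lo [ 0.446 -0.02   0.071] hi [0.491 0.139 0.101]
((470.16156005859375, 59.174652099609375), (169.6961669921875, 22.24565887451172), 76.1059799194336) [[438.98987  -20.520023]
 [460.58466  -25.861797]
 [501.33325  138.86932 ]
 [479.73846  144.2111  ]]
rim 598 px 321.0 291.5 med [0.414 0.073 0.047] lo [ 0.35  -0.029  0.04 ] hi [0.594 0.157 0.05 ]
((473.15283203125, 55.66265869140625), (164.43341064453125, 227.494140625), 74.5986328125) [[341.6555     6.607277]
 [560.9801   -53.810417]
 [604.65015  104.71804 ]
 [385.32556  165.13574 ]]
tank 6554 px 142.2 294.7 med [0.626 0.425 0.073] lo [0.575 0.295 0.011] hi [0.93  0.521 0.097]
beaker 1322 px 187.9 354.9 med [0.442 0.411 0.028] lo [0.377 0.369 0.009] hi [0.468 0.457 0.044]
bottle 1370 px 213.0 250.5 med [0.722 0.206 0.069] lo [0.707 0.048 0.01 ] hi [1.028 0.232 0.138]
flask 816 px 271.4 232.9 med [0.744 0.016 0.051] lo [ 0.722 -0.164  0.011] hi [1.028 0.043 0.131]
tissue 1213 px 395.8 213.7 med [ 0.662 -0.379  0.06 ] lo [ 0.614 -0.599  0.01 ] hi [ 0.863 -0.333  0.09 ]
jar 572 px 447.9 225.8 med [ 0.507 -0.442  0.058] lo [ 0.493 -0.474  0.012] hi [ 0.539 -0.43   0.09 ]
petri 382 px 348.8 235.1 med [ 0.7   -0.226  0.016] lo [ 0.662 -0.27   0.01 ] hi [ 0.746 -0.185  0.019]
shelf 23661 px 223.5 81.9 med [0.815 0.093 0.48 ] lo [ 0.79  -0.536  0.357] hi [0.935 0.482 0.559]
```

View pics/crop.png

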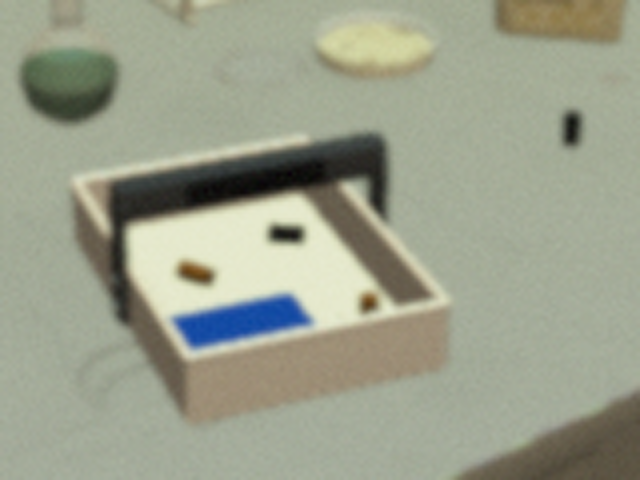

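>>> {"fn": "servo_tool", "kwargs": {"deltas": [[[-2.0,-3.5,0.7],0,8.5],[[-2.0,-3.5,0.7],0,8.5],[[-2.0,-3.5,0.7],0,8.5],[[-2.0,-3.5,0.7],0,8.5],[[-2.0,-3.5,0.7],0,8.5],[[-2.0,-3.5,0.7],0,8.5],[[-2.0,-3.5,0.7],0,8.5],[[-2.0,-3.5,0.7],0,8.5],[[-2.0,-3.5,0.7],0,8.5],[[-2.0,-3.5,0.7],0,8.5],[[-2.0,-3.5,0.7],0,8.5],[[-2.0,-3.5,0.7],0,8.5]], "force": 40}}

```text
clock: 1.1
position: [0.5111, -0.2484, 0.1401]
ee_rot: [0.796, -0.606, -0.003, 0.002]
ft_force: [0.6, -0.8, -0.0]
grip_width: 0.993
```

```bash
cat >> h.py <<'E'
from scipy.spatial.transform import Rotation as Ro
def tool():
    o=telemetry.get_obs();return o,np.array(o['position']),Ro.from_quat(o['ee_rot']).as_matrix()
def go(p):
    o,P,T=tool();print('tool delta cm',(T.T@(np.array(p)-P)*100).round(2),'yaw',np.degrees(np.arctan2(T[1,0],T[0,0])).round(1),'tilt',np.degrees(np.arccos(-T[2,2])).round(2))
E
python3 - <<'E'
from h import *
c,R,t,p,d=cam('wrist');cv2.imwrite('pics/w1.png',p);W=cloud(c,R,t,d)
hsv=cv2.cvtColor(p,cv2.COLOR_BGR2HSV)
m=((hsv[...,2]<70)&(W[...,2]<.03)&(W[...,2]>-.01)&(d>0)).astype(np.uint8)
n,l,s,ce=cv2.connectedComponentsWithStats(m)
for i in range(1,n):
    if s[i,4]>60:print(s[i],np.median(W[l==i],0).round(4),W[l==i].min(0).round(4),W[l==i].max(0).round(4))
go([.513,-.249,.05])
E
```

```text
[545  24  36 107 172] [ 0.6359 -0.365   0.0041] [ 0.6149 -0.385   0.0008] [ 0.6641 -0.3386  0.0073]
[318 216  19  26 387] [ 0.5149 -0.248   0.02  ] [ 0.5035 -0.2542 -0.0014] [ 0.5192 -0.2425  0.0221]
[ 587  260   53   67 1447] [ 0.5283 -0.4334  0.0205] [ 0.503  -0.4485  0.0085] [ 0.548 -0.43   0.03 ]
tool delta cm [0.87 0.53 8.87] yaw -74.0 tilt 0.4
```

View pics/w1.png

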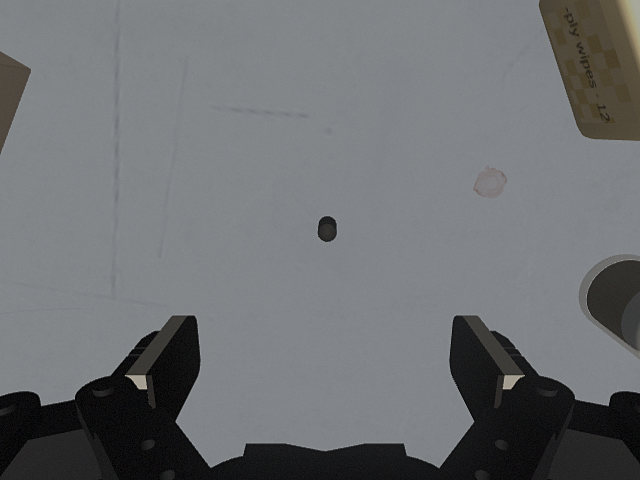

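>>> {"fn": "servo_tool", "kwargs": {"deltas": [[[0.3,0.2,2.5],0,8.5],[[0.3,0.2,2.5],0,8.5],[[0.2,0,2.5],0,8.5],[[0,0,2.0],0,8.5],[[0,0,0],0,6.0],[[0,0,0],0,5.0]]}}

```text
clock: 1.65
position: [0.5178, -0.2403, 0.0389]
ee_rot: [0.802, -0.597, -0.005, -0.002]
ft_force: [0.4, 0.1, -0.1]
grip_width: 0.744
```

```bash
python3 -c "
from h import *
go([.514,-.248,.004]);print(tool()[1])"
```

```text
tool delta cm [0.66 0.57 3.49] yaw -73.3 tilt 0.55
[ 0.51780581 -0.24033202  0.03894289]
```

>>> {"fn": "servo_tool", "kwargs": {"deltas": [[[0.65,0.55,0],0,5.0],[[0,0,0],0,5.0]]}}

```text
clock: 1.82
position: [0.5144, -0.249, 0.0403]
ee_rot: [0.803, -0.597, -0.004, -0.001]
ft_force: [0.2, -0.2, 0.4]
grip_width: 0.583
```

```bash
python3 -c "
from h import *
go([.514,-.248,.004]);print(tool()[1])"
```

```text
tool delta cm [-0.07 -0.    3.63] yaw -73.3 tilt 0.53
[ 0.51435537 -0.24898907  0.04026486]
```

>>> {"fn": "servo_tool", "kwargs": {"deltas": [[[0,0,1.8],0,5.0],[[0,0,1.4],0,5.0],[[0,0,0.3],0,4.0],[[0,0,0],0,0.5],[[0,0,0],0,0.5],[[0,0,0],0,0.5],[[0,0,0],0,0.5],[[0,0,0],0,0.5]]}}

```text
clock: 2.48
position: [0.5178, -0.2527, 0.0114]
ee_rot: [0.802, -0.598, 0.001, -0.002]
ft_force: [0.5, 0.2, -0.9]
grip_width: 0.115
```

>>> {"fn": "servo_tool", "kwargs": {"deltas": [[[0,0,0],0,0.5],[[0,0,0],0,0.5]]}}

```text
clock: 2.65
position: [0.5182, -0.2527, 0.0121]
ee_rot: [0.802, -0.598, 0.001, -0.002]
ft_force: [-0.2, 0.7, 0.1]
grip_width: 0.112
```

```bash
python3 -c "
from h import *
go([.514,-.248,.004]);print(tool()[1])
c,R,t,p,d=cam('wrist');cv2.imwrite('pics/w2.png',p[180:420,160:480])"
```

```text
tool delta cm [-0.57  0.27  0.81] yaw -73.4 tilt 0.3
[ 0.51816671 -0.25271553  0.01211801]
```

View pics/w2.png

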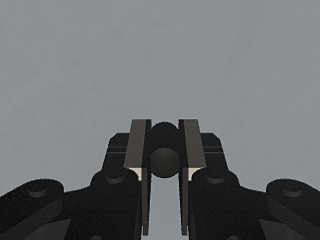

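>>> {"fn": "servo_tool", "kwargs": {"deltas": [[[0,0,-3.5],0,0.5],[[0,0,-3.5],0.11,0.5],[[0,0,-3.5],0.11,0.5],[[0,0,-3.5],0.11,0.5],[[0,0,0],0.11,0.5],[[0,0,0],0.1,0.5],[[0,0,0],0,0.5]]}}

```text
clock: 3.28
position: [0.5168, -0.2521, 0.1589]
ee_rot: [-0.604, 0.797, 0.0, 0.003]
ft_force: [0.1, -0.0, -0.4]
grip_width: 0.114
```

```bash
python3 -c "
from h import *
go([.53,.043,.14]);o,P,T=tool();print(P,o['grip_width'])"
```

```text
tool delta cm [-28.76   6.73   2.01] yaw -105.7 tilt 0.32
[ 0.51677591 -0.25213817  0.15888924] 0.1141310847916513
```

>>> {"fn": "servo_tool", "kwargs": {"deltas": [[[-2.0,0.45,0],0,0.5],[[-3.5,0.8,0],0,0.5],[[-3.5,0.8,0],0,0.5],[[-3.5,0.8,0],0,0.5],[[-3.5,0.8,0],0,0.5],[[-3.5,0.8,0],0,0.5],[[-3.5,0.8,0],0,0.5],[[-3.0,0.8,0],0,0.5],[[-1.5,0.4,0],0,0.5],[[-0.3,0,0],0,0.5],[[0,0,0],0,0.5]]}}

```text
clock: 4.2
position: [0.5233, 0.0439, 0.1555]
ee_rot: [-0.618, 0.786, 0.001, 0.0]
ft_force: [0.0, 0.2, -0.6]
grip_width: 0.115
```

Run:
```python
from h import *
go([.53,.043,.03]);o,P,T=tool();print(P,o['grip_width'])
c,R,t,p,d=cam('wrist');W=cloud(c,R,t,d);cv2.imwrite('pics/w3.png',p)
hsv=cv2.cvtColor(p,cv2.COLOR_BGR2HSV)
m=(hsv[...,2]<90)&(W[...,2]>.092)&(W[...,2]<.105)&(d>0)&(np.hypot(W[...,0]-.472,W[...,1]-.058)<.11)
w=W[m];print(m.sum());q=cv2.minAreaRect(w[:,:2].astype(np.float32)*1000);print(q,w.mean(0))
m=(hsv[...,1]<60)&(W[...,2]>.04)&(W[...,2]<.05)&(d>0)&(np.hypot(W[...,0]-.472,W[...,1]-.058)<.15)
w=W[m];q=cv2.minAreaRect(w[:,:2].astype(np.float32)*1000);print(q,w[:,2].mean())
```

```text
tool delta cm [-0.04 -0.69 12.55] yaw -103.6 tilt 0.15
[0.52332222 0.04391533 0.15546936] 0.11475822826071046
5332
((474.8819580078125, 56.014183044433594), (171.121337890625, 20.646251678466797), 74.88826751708984) [0.47958453 0.06163869 0.09728444]
((476.32391357421875, 55.569129943847656), (171.1499481201172, 217.73956298828125), 74.82662963867188) 0.0458724390620794
```

View pics/w3.png

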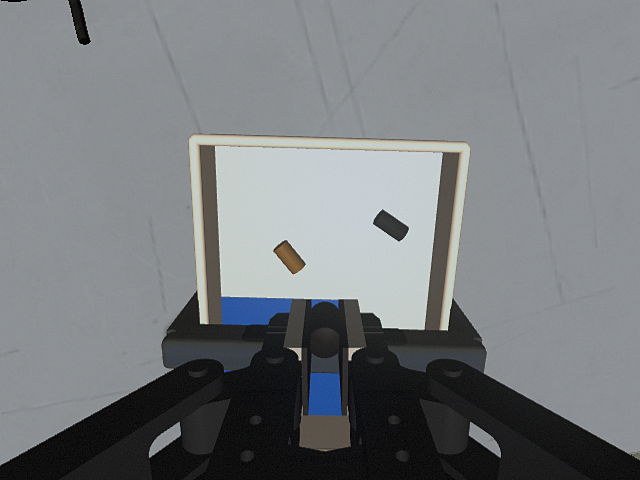

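Run:
```python
from h import *
c,R,t,p,d=cam('wrist')
C=np.array([.4755,.0558]);y=np.array([.261,.965]);x=np.array([.965,-.261])
for n,u,v in(('brown',289,257),('black',391,225),('wall',330,147)):
    w=ray(c,R,t,u,v,.012)[:2];print(n,w.round(3),'tote',((w-C)@x).round(3),((w-C)@y).round(3))
for q in((.075,.01),(.075,-.0),(.08,.02)): print(q,C+q[0]*x+q[1]*y)
go([*(C+.075*x+.01*y),.035])
```

```text
brown [0.508 0.073] tote 0.027 0.025
black [ 0.514 -0.001] tote 0.052 -0.045
wall [0.574 0.028] tote 0.102 -0.001
(0.075, 0.01) [0.550485 0.045875]
(0.075, -0.0) [0.547875 0.036225]
(0.08, 0.02) [0.55792 0.05422]
tool delta cm [-1.   -2.56 12.04] yaw -103.8 tilt 0.14
```

>>> {"fn": "servo_tool", "kwargs": {"deltas": [[[-1.0,-1.3,0],0,0.5],[[-1.0,-1.3,0],0,0.5],[[0,0,2],0,0.5],[[0,0,2.5],0,0.5],[[0,0,2.5],0,0.5],[[0,0,1.5],0,0.5],[[0,0,0],0,0.5]]}}

```text
clock: 4.88
position: [0.5573, 0.0393, 0.0672]
ee_rot: [-0.612, 0.791, -0.002, -0.001]
ft_force: [0.1, 0.5, -0.4]
grip_width: 0.113
```

```bash
python3 -c "
from h import *
go([.553,.0555,.028]);print(tool()[1])"
```

```text
tool delta cm [-1.47  0.83  3.91] yaw -104.6 tilt 0.23
[0.55727463 0.03933953 0.06719543]
```

>>> {"fn": "servo_tool", "kwargs": {"deltas": [[[-1.5,0.8,0],0,0.5],[[0,0,0],0,0.5]]}}

```text
clock: 5.05
position: [0.553, 0.0519, 0.0665]
ee_rot: [-0.61, 0.793, -0.002, -0.002]
ft_force: [-0.4, 0.3, 0.4]
grip_width: 0.116
```

```bash
python3 -c "
from h import *
go([.553,.0555,.028]);print(tool()[1])"
```

```text
tool delta cm [-0.37  0.09  3.85] yaw -104.9 tilt 0.32
[0.55301475 0.05188014 0.06649188]
```

>>> {"fn": "servo_tool", "kwargs": {"deltas": [[[-0.2,0,1.5],0,0.5],[[-0.1,0,1.3],0,0.5],[[0,0,0.6],0,0.5],[[0,0,0],0,0.5],[[0,0,0],0,3.0],[[0,0,0],0,3.0],[[0,0,0],0,3.0],[[0,0,-2],0,3.0],[[0,0,-3.5],0,3.0],[[0,0,-3.5],0,3.0],[[0,0,-3.5],0,3.0],[[0,0,-1],0,3.0]]}}

```text
clock: 6.05
position: [0.5545, 0.0487, 0.1741]
ee_rot: [-0.608, 0.794, -0.002, -0.004]
ft_force: [0.4, -0.1, 0.9]
grip_width: 0.349
```

Run:
```python
from h import *
print(tool()[1])
c,R,t,p,d=cam('wrist');cv2.imwrite('pics/w4.png',cv2.resize(p,(480,360)))
C=np.array([.4755,.0558])
go([*C,.16])
```

```text
[0.55448033 0.04868214 0.17411039]
tool delta cm [1.37 7.84 1.44] yaw -105.1 tilt 0.47
```

View pics/w4.png

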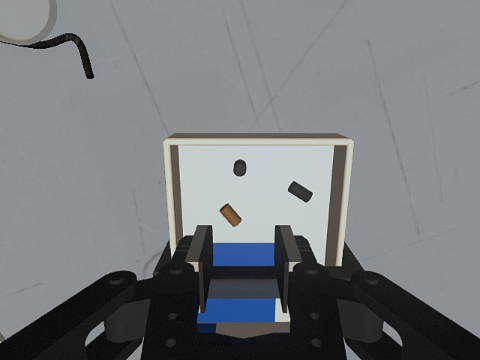

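>>> {"fn": "servo_tool", "kwargs": {"deltas": [[[0,0,0],-0.12,8.5],[[0,0,0],-0.12,8.5],[[0,0,0],-0.12,8.5],[[0,0,0],-0.12,8.5],[[0,0,0],-0.12,8.5],[[0,0,0],-0.12,8.5],[[0,0,0],-0.12,8.5],[[0,0,0],-0.12,8.5],[[0,0,0],-0.12,8.5],[[0,0,0],-0.12,8.5],[[0,0,0],-0.12,8.5],[[0,0,0],-0.12,8.5]]}}

```text
clock: 7.1
position: [0.555, 0.0483, 0.175]
ee_rot: [0.985, -0.17, 0.002, 0.004]
ft_force: [0.4, 1.1, 0.5]
grip_width: 0.999
```

Run:
```python
from h import *
o,P,T=tool();print(P,o['joint_pos'].round(2))
go([.4755,.0558,.16])
```

```text
[0.55503637 0.04827594 0.1749594 ] [ 0.4   0.29 -0.67  1.69  0.2   1.23 -0.66]
tool delta cm [-7.76  1.94  1.46] yaw -19.5 tilt 0.58
```

>>> {"fn": "servo_tool", "kwargs": {"deltas": [[[-2.6,0.6,0],0,8.5],[[-2.6,0.7,0],0,8.5],[[-2.5,0.7,0],0,8.5],[[0,0,0],-0.07,8.5],[[0,0,0],0,8.5]]}}

```text
clock: 7.52
position: [0.4719, 0.0544, 0.1717]
ee_rot: [0.992, -0.13, 0.001, 0.004]
ft_force: [0.6, -0.2, -0.1]
grip_width: 0.998
```

Run:
```python
from h import *
o,P,T=tool();print(P)
go([.4755,.0558,.067])
```

```text
[0.47189072 0.05439881 0.17165052]
tool delta cm [ 0.28 -0.32 10.46] yaw -14.9 tilt 0.52
```

>>> {"fn": "servo_tool", "kwargs": {"deltas": [[[0.2,-0.2,2.5],0,8.5],[[0.1,-0.1,2.5],0,8.5],[[0,0,2.5],0,8.5],[[0,0,2.0],0,8.5],[[0,0,0],0,8.5]]}}

```text
clock: 7.93
position: [0.4788, 0.0554, 0.0747]
ee_rot: [0.991, -0.135, 0.004, 0.004]
ft_force: [-0.3, 0.3, -0.4]
grip_width: 0.996
```

Run:
```python
from h import *
o,P,T=tool();print(P)
go([.4755,.0558,.067])
```

```text
[0.47877692 0.05536696 0.07474844]
tool delta cm [-0.33  0.04  0.77] yaw -15.5 tilt 0.69
```

>>> {"fn": "servo_tool", "kwargs": {"deltas": [[[-0.3,0,0.7],0,8.5],[[0,0,0],0,1.0],[[0,0,0],0,1.0],[[0,0,0],0,1.0],[[0,0,0],0,1.0],[[0,0,0],0,1.0],[[0,0,0],0,1.0],[[0,0,0],0,1.0],[[0,0,0],0,1.0]], "force": 110}}

```text
clock: 8.68
position: [0.4783, 0.0567, 0.0716]
ee_rot: [0.991, -0.137, 0.006, 0.004]
ft_force: [0.9, 0.5, -2.4]
grip_width: 0.195
```

>>> {"fn": "servo_tool", "kwargs": {"deltas": [[[0,0,-0.5],0,1.0],[[0,0,-1],0,1.0],[[0,0,-1.5],0,1.0],[[0,0,-2],0,1.0],[[0,0,-2.5],0,1.0],[[0,0,-2.5],0,1.0],[[0,0,-2.5],0,1.0],[[0,0,-2.5],0,1.0],[[0,0,-2.5],0,1.0],[[0,0,-2],0,1.0],[[0,0,-1],0,1.0],[[0,0,0],0,1.0]]}}

```text
clock: 9.68
position: [0.4711, 0.0597, 0.2896]
ee_rot: [0.991, -0.135, 0.003, 0.004]
ft_force: [0.9, -0.3, -5.6]
grip_width: 0.188
```

Run:
```python
from h import *
o,P,T=tool();print(P,o['joint_pos'].round(2),o['torque'].round(2));go(P)
```

```text
[0.47114806 0.05972697 0.2896045 ] [ 0.49  0.   -0.71  1.72  0.01  1.42 -0.49] [ 0.08 -0.02 -0.03]
tool delta cm [0. 0. 0.] yaw -15.5 tilt 0.58
```

```bash
cat > fk.py <<'E'
import numpy as np,itertools
from scipy.optimize import least_squares
from scipy.spatial.transform import Rotation as Ro
D=[([1.25842575,0.33288063,-0.06467827,1.46100035,0.02160179,1.34989941,-0.08847277],[.17844798,-.59856399,.23048223]),([.4,.29,-.67,1.69,.2,1.23,-.66],[.555,.0483,.175]),([.49,0,-.71,1.72,.01,1.42,-.49],[.47115,.05973,.2896])]
def fk(q,L,s):
    z=lambda a:Ro.from_euler('z',a);y=lambda a:Ro.from_euler('y',a)
    R=z(s[0]*q[0]);p=np.array([0,0,L[0]]);R=R*y(q[1]);p=p+R.apply([0,0,L[1]])
    R=R*z(s[1]*q[2])*y(q[3]);p=p+R.apply([0,0,L[2]]);R=R*z(s[2]*q[4])*y(q[5])
    p=p+R.apply([0,0,L[3]]);R=R*z(s[3]*q[6]);return p,R
E
python3 - <<'E'
from fk import *
B=[]
for s in itertools.product([1,-1],[1,-1],[1],[1]):
    f=lambda L:np.concatenate([fk(q,L,s)[0]-p for q,p in D])
    r=least_squares(f,[.3,.4,.4,.25]);B.append((r.cost,s,r.x.round(3),np.abs(r.fun).max().round(4)))
for b in sorted(B,key=lambda b:b[0]):print(b)
s=sorted(B,key=lambda b:b[0])[0]
for q,p in D:
    for s2 in(1,-1):
        for s3 in(1,-1):print(s2,s3,fk(q,s[2],(*s[1][:2],s2,s3))[1].as_matrix().round(2).tolist())
E
```

```text
(np.float64(0.0017796507874091524), (-1, -1, 1, 1), array([-0.228,  0.466,  0.477, -0.123]), np.float64(0.0421))
(np.float64(0.025125042921882116), (-1, 1, 1, 1), array([35.429,  1.422,  0.09 , 36.554]), np.float64(0.1366))
(np.float64(0.24772468361500852), (1, -1, 1, 1), array([-0.211, -1.747,  0.328, -2.262]), np.float64(0.3661))
(np.float64(0.2929002059988652), (1, 1, 1, 1), array([31.845, -1.456,  0.454, 30.099]), np.float64(0.5147))
1 1 [[-0.44, 0.9, 0.04], [0.9, 0.44, 0.02], [-0.0, 0.04, -1.0]]
1 -1 [[-0.28, 0.96, 0.04], [0.96, 0.28, 0.02], [0.01, 0.04, -1.0]]
-1 1 [[-0.45, 0.89, -0.0], [0.89, 0.45, 0.0], [0.0, 0.0, -1.0]]
-1 -1 [[-0.29, 0.96, -0.0], [0.96, 0.29, 0.0], [0.0, -0.0, -1.0]]
1 1 [[-0.68, -0.73, -0.09], [-0.71, 0.61, 0.35], [-0.2, 0.3, -0.93]]
1 -1 [[-0.88, 0.47, -0.09], [0.42, 0.84, 0.35], [0.24, 0.27, -0.93]]
-1 1 [[-0.56, -0.83, 0.0], [-0.83, 0.56, -0.01], [0.01, -0.01, -1.0]]
-1 -1 [[-0.94, 0.34, 0.0], [0.34, 0.94, -0.01], [-0.0, -0.01, -1.0]]
1 1 [[-0.76, -0.65, -0.0], [-0.65, 0.76, 0.01], [-0.01, 0.01, -1.0]]
1 -1 [[-0.96, 0.27, -0.0], [0.27, 0.96, 0.01], [0.0, 0.01, -1.0]]
-1 1 [[-0.76, -0.65, 0.0], [-0.65, 0.76, -0.01], [0.0, -0.01, -1.0]]
-1 -1 [[-0.96, 0.27, 0.0], [0.27, 0.96, -0.01], [-0.01, -0.01, -1.0]]
```

>>> {"fn": "servo_tool", "kwargs": {"deltas": [[[0,0,-1],-0.06,1.0],[[0,0,-1.5],-0.1,1.0],[[0,0,-1.5],-0.11,1.0],[[0,0,-1.5],-0.11,1.0],[[0,0,-1.5],-0.11,1.0],[[0,0,-1.5],-0.11,1.0],[[0,0,-1.5],-0.11,1.0],[[0,0,-1.5],-0.11,1.0],[[0,0,-1.5],-0.11,1.0],[[0,0,-1.5],-0.11,1.0],[[0,0,-1.5],-0.08,1.0],[[0,0,-1.5],-0.05,1.0]]}}

```text
clock: 10.68
position: [0.4662, 0.0608, 0.4546]
ee_rot: [0.887, 0.461, -0.012, -0.001]
ft_force: [0.1, 0.4, -5.4]
grip_width: 0.19
```

>>> {"fn": "servo_tool", "kwargs": {"deltas": [[[0,0,-1.5],0,1.0],[[0,0,-1.5],0,1.0],[[0,0,-1.5],0,1.0],[[0,0,-1.5],0,1.0],[[0,0,-1.5],0,1.0],[[0,0,-1.5],0,1.0],[[0,0,-1.5],0,1.0],[[0,0,-1],0,1.0]]}}

```text
clock: 11.35
position: [0.4697, 0.0615, 0.5652]
ee_rot: [0.886, 0.464, -0.018, -0.004]
ft_force: [-0.1, -1.0, -5.7]
grip_width: 0.188
```

```bash
cat >> h.py <<'E'
def st():
    o,P,T=tool();print(P.round(3),o['joint_pos'].round(2),o['ft_force'].round(1),o['grip_width'].round(3))
    # tool x=tote x, tool y=-tote y, tool z=-tote z
    print('tilt',np.degrees(np.arccos(-T[2,2])).round(1),'down slope: -x',np.degrees(np.arcsin(T[2,0])).round(1),'+y',np.degrees(np.arcsin(T[2,1])).round(1),'tool z az',np.degrees(np.arctan2(T[1,2],T[0,2])).round(0))
    go(P)
E
python3 -c "
from h import *
st()"
```

```text
Traceback (most recent call last):
  File "h.py", line 20, in st
    o,P,T=tool();print(P.round(3),o['joint_pos'].round(2),o['ft_force'].round(1),o['grip_width'].round(3))
                                                                                 ^^^^^^^^^^^^^^^^^^^^^
AttributeError: 'float' object has no attribute 'round'
```

```bash
sed -i "s/,o\['grip_width'\].round(3))/,o['grip_width'])/" h.py; python3 -c "
from h import *
st()"
```

```text
[0.47  0.062 0.565] [ 0.38  0.14 -0.73  1.03  0.1   2.05  0.66] [-0.1 -1.  -5.7] 0.18835740653164196
tilt 2.2 down slope: -x -1.6 +y -1.4 tool z az -165.0
tool delta cm [0. 0. 0.] yaw 55.3 tilt 2.15
```

>>> {"fn": "servo_tool", "kwargs": {"deltas": [[[0,0,-1.5],0,1.0],[[0,0,-1.5],0,1.0],[[0,0,-1.5],0,1.0],[[0,0,-1.5],0,1.0],[[0,0,-1.5],0,1.0],[[0,0,-1],0,1.0]]}}

```text
clock: 11.85
position: [0.4744, 0.0631, 0.5729]
ee_rot: [0.885, 0.464, -0.021, -0.001]
ft_force: [0.8, 0.2, -5.4]
grip_width: 0.184
```

```bash
python3 -c "
from h import *
st()"
```

```text
[0.474 0.063 0.573] [-0.4   0.1   0.19  1.03 -0.01  2.06  0.75] [ 0.8  0.2 -5.4] 0.1843777192256713
tilt 2.4 down slope: -x -2.0 +y -1.2 tool z az -156.0
tool delta cm [0. 0. 0.] yaw 55.4 tilt 2.39
```

>>> {"fn": "servo_tool", "kwargs": {"deltas": [[[0,0,-4.1],0,1.0],[[0,0,-4.1],0,1.0],[[0,0,-4.1],0,1.0],[[0,0,-4.1],0,1.0]]}}

```text
clock: 12.18
position: [0.4772, 0.064, 0.5897]
ee_rot: [0.886, 0.464, -0.005, 0.006]
ft_force: [1.4, -0.5, -4.4]
grip_width: 0.187
```

```bash
python3 -c "
from h import *
st()"
```

```text
[0.477 0.064 0.59 ] [-0.92  0.11  0.8   1.01 -0.07  2.06  0.82] [ 1.4 -0.5 -4.4] 0.18712745841188388
tilt 0.9 down slope: -x -0.8 +y 0.4 tool z az -99.0
tool delta cm [0. 0. 0.] yaw 55.3 tilt 0.93
```

>>> {"fn": "servo_tool", "kwargs": {"deltas": [[[0,0,-4.1],0,1.0],[[0,0,-4.1],0,1.0],[[0,0,-4.1],0,1.0],[[0,0,-4.1],0,1.0],[[0,0,-4.1],0,1.0],[[0,0,-4.1],0,1.0]]}}

```text
clock: 12.68
position: [0.4671, 0.0731, 0.6686]
ee_rot: [0.878, 0.471, 0.078, 0.036]
ft_force: [1.1, -0.0, -4.6]
grip_width: 0.194
```

```bash
python3 -c "
from h import *
st()"
```

```text
[0.467 0.073 0.669] [-1.44  0.04  1.27  0.9  -0.02  2.06  0.8 ] [ 1.1 -0.  -4.6] 0.1935871609013754
tilt 9.9 down slope: -x 5.9 +y 7.9 tool z az 3.0
tool delta cm [0. 0. 0.] yaw 56.8 tilt 9.86
```

>>> {"fn": "servo_tool", "kwargs": {"deltas": [[[0,0,-4.1],0,1.0],[[0,0,-4.1],0,1.0],[[0,0,-4.1],0,1.0],[[0,0,-4.1],0,1.0],[[0,0,-4.1],0,1.0]]}}

```text
clock: 13.1
position: [0.4563, 0.0709, 0.6986]
ee_rot: [0.873, 0.472, 0.111, 0.049]
ft_force: [0.2, -0.3, -5.0]
grip_width: 0.191
```

```bash
python3 -c "
from h import *
st()"
```

```text
[0.456 0.071 0.699] [-0.85 -0.    0.56  0.85  0.06  2.06  0.74] [ 0.2 -0.3 -5. ] 0.19124726181992505
tilt 13.9 down slope: -x 8.5 +y 10.9 tool z az 5.0
tool delta cm [0. 0. 0.] yaw 57.5 tilt 13.89
```

>>> {"fn": "servo_tool", "kwargs": {"deltas": [[[0,0,-4.1],0,1.0],[[0,0,-4.1],0,1.0],[[0,0,-4.1],0,1.0],[[0,0,-4.1],0,1.0],[[0,0,-4.1],0,1.0],[[0,0,-4.1],0,1.0],[[0,0,-4.1],0,1.0],[[0,0,-4.1],0,1.0]]}}

```text
clock: 13.77
position: [0.4278, 0.0614, 0.7367]
ee_rot: [0.868, 0.47, 0.152, 0.057]
ft_force: [-0.4, -0.0, -5.2]
grip_width: 0.189
```

```bash
python3 -c "
from h import *
st()"
```

```text
[0.428 0.061 0.737] [ 0.19 -0.02 -0.45  0.78  0.04  2.06  0.75] [-0.4 -0.  -5.2] 0.1894541393717809
tilt 18.6 down slope: -x 12.1 +y 14.0 tool z az 8.0
tool delta cm [0. 0. 0.] yaw 58.4 tilt 18.64
```

>>> {"fn": "servo_tool", "kwargs": {"deltas": [[[0.8,1.2,-3.8],0,1.0],[[0.8,1.2,-3.8],0,1.0],[[0.8,1.2,-3.8],0,1.0],[[0.8,1.2,-3.8],0,1.0],[[0.8,1.2,-3.8],0,1.0],[[0.8,1.2,-3.8],0,1.0],[[0.8,1.2,-3.8],0,1.0],[[0.8,1.2,-3.8],0,1.0]]}}

```text
clock: 14.43
position: [0.4127, 0.0346, 0.8419]
ee_rot: [0.845, 0.457, 0.263, 0.089]
ft_force: [-0.7, -0.5, -4.6]
grip_width: 0.19
```

```bash
python3 -c "
from h import *
st()"
```

```text
[0.413 0.035 0.842] [ 0.29 -0.01 -0.47  0.53  0.    2.06  0.81] [-0.7 -0.5 -4.6] 0.19008525603001072
tilt 32.3 down slope: -x 21.3 +y 23.0 tool z az 10.0
tool delta cm [0. 0. 0.] yaw 61.6 tilt 32.27
```

>>> {"fn": "servo_tool", "kwargs": {"deltas": [[[0,0,0],0,1.0],[[0,0,0],0,1.0],[[0,0,0],0,1.0],[[0,0,0],0,1.0],[[0,0,0],0,1.0],[[0,0,0],0,1.0]]}}

```text
clock: 14.93
position: [0.414, 0.0346, 0.8386]
ee_rot: [0.846, 0.458, 0.26, 0.088]
ft_force: [-0.6, 0.3, -4.8]
grip_width: 0.19
```

Run:
```python
from h import *
st()
a=[cv2.resize(cam(n)[3],(400,300)) for n in('wrist','scene')]
cv2.imwrite('pics/fin.png',np.hstack(a))
```

```text
[0.414 0.035 0.839] [ 0.31 -0.01 -0.49  0.54  0.    2.06  0.81] [-0.6  0.3 -4.8] 0.18999091612946845
tilt 31.8 down slope: -x 21.0 +y 22.7 tool z az 10.0
tool delta cm [0. 0. 0.] yaw 61.4 tilt 31.8
```

View pics/fin.png

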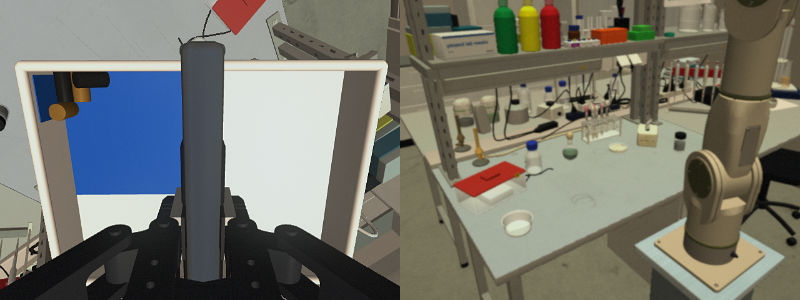

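>>> {"fn": "servo_tool", "kwargs": {"deltas": [[[0,0,0],0,1.0],[[0,0,0],0,1.0],[[0,0,0],0,1.0],[[0,0,0],0,1.0]]}}

```text
clock: 15.37
position: [0.4142, 0.0346, 0.8384]
ee_rot: [0.846, 0.458, 0.259, 0.087]
ft_force: [-0.2, -0.5, -4.7]
grip_width: 0.192
```

Run:
```python
from h import *
p=cam('wrist')[3];cv2.imwrite('pics/z.png',cv2.resize(p[90:330,20:320],(750,600)))
for _ in range(6):q=cam('wrist')[3]
print(cv2.absdiff(cv2.blur(p,(5,5)),cv2.blur(q,(5,5)))[100:320,40:300].max(),tool()[0]['joint_velocities'].round(3));st()
```

```text
3 [ 0.002  0.001  0.003  0.001 -0.     0.002  0.005]
[0.414 0.035 0.838] [ 0.28 -0.01 -0.47  0.54  0.    2.06  0.81] [-0.2 -1.1 -5.7] 0.19146462343660434
tilt 31.8 down slope: -x 21.0 +y 22.7 tool z az 10.0
tool delta cm [0. 0. 0.] yaw 61.4 tilt 31.78
```

View pics/z.png

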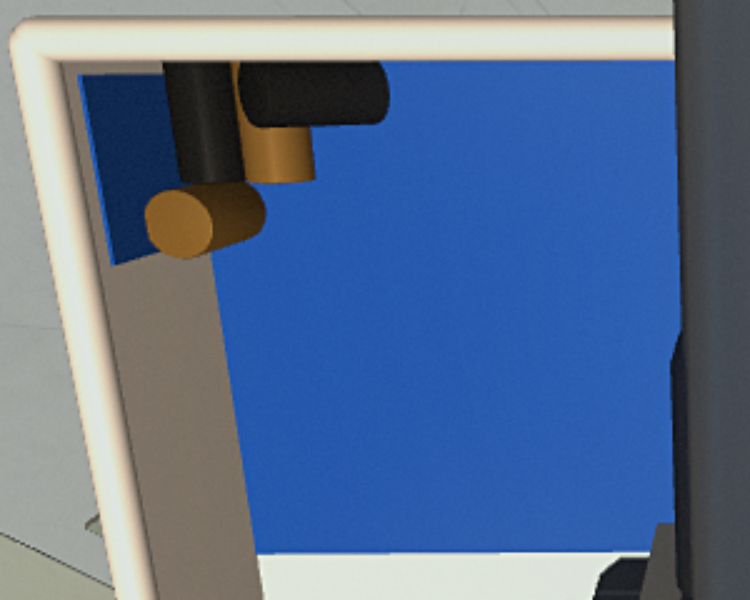

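Both black and both brown vials are bunched in the blue corner (crop around (160–390, 60–260)). They lie on the blue square and nothing is moving, so I'm handing in.

```bash
python3 -c "
from workcell import order
print(order.hand_in())"
```

```text
the job is handed in; nothing more can be done
None
```

The job is handed in, at about 15.7 s of the 45 s allowed. I put the black vial into the tote, gripped the bar handle at 110 N and lifted. The interface cannot turn the tool sideways, so I tilted the tote by driving the arm up against its joint-6 limit.

**Last checks:**
- **Tilt:** the tool is tilted 31.8°, sloping 21.0° down towards the tote's -x side and 22.7° towards +y. That is the tool's tilt; I did not measure the tote's own, though the wrist picture shows it square in the grip.
- **Vials:** all four are bunched on the blue square in the low corner. Two frames about 0.3 s apart showed no motion.
- **Grip:** it is steady at an opening reading of 0.19 with a load of about 5 N.
- **Clearance:** the tool tip is 0.84 m up, so the blue corner is far above 5 cm and touches nothing.
- **Bystanders:** the ones in the scene view look unmoved. I compared them by eye only, and the teal tape was not in that view.

Nothing failed. Two oddities: moves landed up to about 1 cm off their targets and needed correcting, and the opening reads about 2 mm too small.

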